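# Used-blade cassette through the sprung flap of the scrap box

### The arm

A 7-joint arm with a two-finger parallel gripper is mounted at the origin on the work surface. World frame = base frame: x ahead of the robot, y to its left, z up, the work surface at z = 0. Lengths are in m, angles in degrees, forces in N, time in s.
With the tool pointing down it reaches from about 0.425 to 0.875 m from the base axis. Payload 4.7 kg.
Tool frame: the origin (TCP) lies between the finger pads; the fingertips stand 8 mm ahead of it and the grasp point (between the pads) lies 11 mm behind it; x points along the fingers, z is the direction in which the jaws open and shut, and the axes are right-handed (so a half turn about x gives the same grasp; the last joint's range is limited). The gripper opens to 87 mm and grips with 3 to 60 N. Pads are 19 mm wide; open, the fingers measure 117 mm over their backs; the gripper's body (75 mm by 190 mm) begins 51 mm behind the grasp point.
Start: joints at [-67.145, 18.392, -4.016, 83.108, 1.295, 78.541, -3.26], TCP at [0.244, 0.602, 0.231] pointing down, gripper open.
Joint ranges: [-163.93, 163.93], [-17.29, 119.83], [-79.2, 71.16], [3.27, 140.29], [-89.18, 269.18], [5.43, 117.66], [-154.24, 154.24]. Speed limits (degrees/s): [147.25, 147.25, 180, 180, 180, 180, 180].

### API

Orientations are given as [roll, pitch, yaw] about the fixed x, y, z axes, in that order (R = Rz(yaw) Ry(pitch) Rx(roll)).
In Python, from cell import telemetry, vision, sign_off gives the robot as it stands. The module is installed in compiled form; this text tells all that it offers.
- The arm moves only by the tool drive_tool, never from a script. Its arguments are lists of equal length, an entry for each row: "offset": the shift along the tool's x, y, z in m, a list of three; "angular": the turn, a rotation vector about the tool's x, y, z in rad, a list of three. A call has 1 to 10 rows; each row is the pose to reach, as a shift and turn from the pose measured when the call began, along the tool's axes at that moment; what a row does not reach only later rows make up. A row lasts 1/8 s, in which the tool goes at most 62.5 mm and 10.7 degrees, less where a joint would pass 70% of its speed; a pose out of reach is approached as far as the arm can. A call with a gripper value outside its range is refused whole. "fingers" is the closure, from -1 (fully open) to 1 (shut), set as the call begins (left out, the last holds). The fingers move at their own pace and stop on an object; "squeeze" is the grip in N (left out, the last holds). Time passes only in rows, so rows that repeat a pose let the fingers close. It gives the time, the measured TCP pose, the force and the opening at its end, in the units of the state.
- telemetry.get_obs(): the state, without advancing time (a new reading comes with each control period).
- vision.read_camera(name): name is "scene" or "top"; returns a dict with "pixels" (480x640x3 uint8, red, green, blue), "intrinsics" (3x3 intrinsics, pixels), "world_from_camera" (4x4, takes a point from camera to world coordinates). Camera axes: x right, y up, looking along -z (the intrinsics and any distortion apply to the point x, -y, -z); pixel columns grow to the right and rows downward; lengths in m; the calibration is good to about 2 mm. A picture is of the moment at which its call begins. There is no depth.
- sign_off(): hands the job in, once; it reports no verdict.
The state is a dict: "time_s": time; "qpos": joint angles; "joint_velocities": joint speeds; "effort": joint torques, N m; "tool_pos": TCP position; "tool_rot": TCP orientation; "force": force on the tool from outside, world axes, zero at the start; "wrist_torque": the same for the moment, N m; "grip_width": finger opening in m.
Only numpy, scipy, OpenCV 4.12 (cv2) and the standard library are available. Lean on these libraries where they do the work, as an engineer would, in place of code of your own. Each camera call takes 0.05 s, during which the arm holds its last target.

### The job

Get rid of the little used-blade cassette that stands on top of the scrap box: press the box's sprung flap well open with one finger by its raised press plate while the cassette is still in its lane, keep it open, and with the other finger push the cassette along the lane until it drops through the hole into the box. Do not pick the cassette up and do not set it on the shut flap; afterwards let the flap spring shut and leave everything else where it is.

Things in the scene. Friction and masses are not known exactly. Their poses are not given: they have to be found in the camera images.
- scrap_box: fixed closed aluminium box on the bench; spans x -130 to +110 and y -100 to +100 mm from its origin (on the bench), z up, flat top (deck) at z 140 mm. A lane runs along its +x (away from the robot) on the deck at y = -5 mm, between two ridges 6 mm high and 40 mm apart, from x -125 to the hole at x +20; the ridge at y -27 runs on beside the hole to x +90. Two hinge posts, 42 mm high on the deck, at x -117 and +99, y 78 to 94.
- hole_edge (a point): end of the lane's middle line at the near edge of the hole in the deck (box x +20, y -5, z 140 mm). The hole spans box x +20 to +90, y -26 to +80 mm; the box is hollow below it, with its floor at z 4 mm. A thing whose middle passes this edge tips in if the flap is open.
- flap (a joint): angle of the self-closing flap (rad): 0 shut, 0.85 hard stop. A stiff 2 mm steel sheet, 60 g: raised press plate, and at its far end a web down to the hole cover. Press the plate down anywhere along its length: cover and plate turn together, the cover swings down into the box and aside to +y. Well open is about 0.75 rad. The pressing finger can slide along the plate meanwhile.
- flap_hinge (a point): point on the hinge line, which runs along the box's x (box x 0, y +85, z 175 mm). The level press plate reaches from here 45 mm to -y (to y +40), x -109 to +86 mm, top at z 176 mm.
- flap_press (a point): top of the press plate, 30 mm from the hinge (box x -10, y +55, z 176 mm when shut; turns with the flap), 60 mm to +y of the lane's middle. Pressed here: about 3 N to start, 7 N at 0.75 rad; a fingertip 21 mm below the shut plate, 14 mm above the deck, holds it near 0.75 rad.
- flap_cover (a point): middle of the hole cover, level with the deck when shut (box x +55, y +1, z 140 mm); it spans x +22 to +88, y -24 to +27 mm and turns with the flap.
- cassette: used-blade cassette, a small steel case with black side plates and a thumb slide on top, standing in the lane: 38 mm long (its x, along the lane within 0.07 rad), 34 mm wide, 28 mm tall, 32 mm with the slide; about 80 g. Origin at the centre of its underside.
- hex_holder: black hex key holder, block 56 x 22 x 16 mm with short steel keys on top (about 36 mm tall in all), lying on the box's deck right of the lane. Origin under its centre. Leave alone.
- big_saw: hole saw, 56 mm across, 55 mm tall, standing on the bench beside the box. Leave alone.
- screwdriver: blue screwdriver lying on the bench. Leave alone.
- level: stainless spirit level 250 x 22 x 45 mm standing on the bench. Leave alone.
- clamp: green plastic bar clamp, 140 x 95 x 22 mm, lying on the bench. Leave alone.
- oil_can: plain steel can, 52 mm across, 110 mm tall, standing on the bench. Leave alone.
Mind the look-alikes: they are no part of the job. What is shaped like the cassette but blue or brown is not meant.

How it is judged (in metres and radians):
On the way, in this order (a step that is already met when the one before it is completed fails the run):
1. the flap is held open (over 0.5 rad) by a finger while the cassette still stands in the lane short of the hole (value of joint flap above 0.5 rad and contact force between the fingers and flap above 0.3 N and x of cassette in the frame of scrap_box below 0.01 m and z of cassette in the frame of scrap_box above 0.135 m), for 0.2 s.
2. the cassette drops below the deck while a finger keeps the flap open (z of cassette in the frame of scrap_box below 0.115 m and value of joint flap above 0.4 rad and contact force between the fingers and flap above 0.3 N), for 0.05 s.
At the end, for the whole second after the job is handed in: The cassette lies at rest inside the scrap box (its origin less than 80 mm above the bench, within the walls) and the flap has sprung shut (under 0.06 rad) (z of cassette in the frame of scrap_box between -0.01 and 0.08 m and x of cassette in the frame of scrap_box between -0.13 and 0.11 m and y of cassette in the frame of scrap_box between -0.1 and 0.1 m and value of joint flap below 0.06 rad and linear speed of cassette below 0.03 m/s); the robot touches nothing.
It fails at once if the cassette is lifted more than 15 mm off the deck (z of cassette in the frame of scrap_box above 0.155 m).
It fails at once if the cassette is set on the flap while that is shut or hardly open (under 0.3 rad) (contact force between cassette and flap above 0.1 N and value of joint flap below 0.3 rad).
It fails at once if another thing is moved more than 20 mm (distance of any of hex_holder, big_saw, screwdriver, level, clamp, oil_can from where it was at the start of the episode above 0.02 m).
It also fails if it takes over 40 s, if anything falls off the work surface, if the arm or the gripper's body presses on something with over 40 N, if the wrist force passes 120 N, or if a joint passes its speed limit or range.

## Working session

There is one attempt and no reset: what is moved stays moved. The work goes in short steps, Python scripts to look and compute and a tool call to move; the robot and the scene stay as the last step left them, time stands still between calls to the robot, and variables do not carry over. Pictures are saved under pics/ and viewed, and the job is handed in when it is done.

Besides the shell and the picture viewer there is one more tool, called by a JSON object that holds its "op" and its "data", one argument or row to a line. drive_tool: Moves the arm, as the interface text tells. Its arguments: {"type":"object","properties":{"offset":{"type":"array"},"angular":{"type":"array"},"fingers":{"type":"number"},"squeeze":{"type":"number"}},"required":["offset","angular"]}

```bash
mkdir -p pics
python3 - <<'E'
from cell import telemetry, vision
import cv2,numpy as np
s=telemetry.get_obs();print(s)
for n in("scene","top"):
    d=vision.read_camera(n);cv2.imwrite(f"pics/{n}0.png",d["pixels"][:,:,::-1]);np.savez(f"{n}0.npz",**d)
    print(d.keys(),d["intrinsics"],d["world_from_camera"])
E
```

```text
{'time_s': 0.0, 'qpos': array([-67.14509807,  18.44087569,  -4.01573289,  83.17596176,
         1.29430439,  78.53851235,  -3.26024126]), 'joint_velocities': array([ 0.03741726,  0.0069285 , -0.01529924, -0.05323936, -0.06269136,
       -0.08042639,  0.08745383]), 'effort': array([-4.47238572e-04, -4.91293144e+01, -4.04150197e-01, -3.12526023e+01,
       -6.40215911e-02,  4.37454320e-02,  1.73712365e-04]), 'tool_pos': array([0.2438284 , 0.60195774, 0.22943163]), 'tool_rot': array([-177.44234907,   89.88974431, -109.4876668 ]), 'force': array([-0.31639693,  0.3958128 , -0.07752265]), 'wrist_torque': array([0.02851189, 0.00852002, 0.03140912]), 'grip_width': 0.08695796473722112}
dict_keys(['pixels', 'intrinsics', 'world_from_camera']) [[526.56309147   0.         314.28694358]
 [  0.         526.56309147 236.46607626]
 [  0.           0.           1.        ]] [[ 0.29750486 -0.55511496  0.77674851  1.43077103]
 [ 0.9544295   0.19300861 -0.22762251 -0.31160239]
 [-0.02356249  0.80907049  0.58723909  0.81726665]
 [ 0.          0.          0.          1.        ]]
dict_keys(['pixels', 'intrinsics', 'world_from_camera']) [[444.52523969   0.         317.78908113]
 [  0.         444.52523969 248.33337228]
 [  0.           0.           1.        ]] [[ 0.00462908  0.98084084 -0.19475581  0.29803101]
 [-0.9999493   0.00628185  0.00786957 -0.01596598]
 [ 0.00894222  0.19470951  0.98082019  1.13728577]
 [ 0.          0.          0.          1.        ]]
```

View pics/scene0.png

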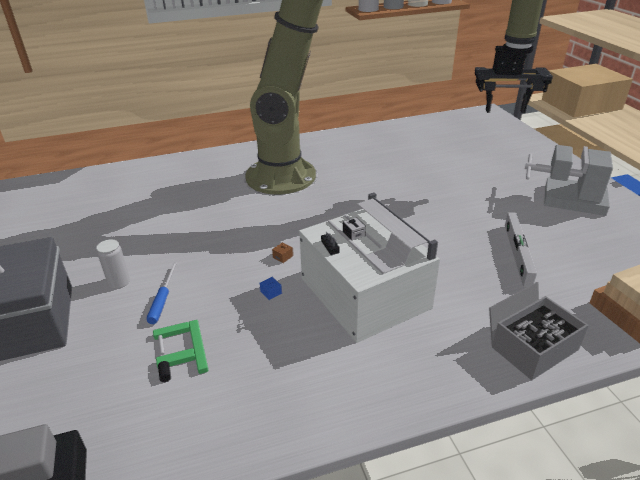

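View pics/top0.png

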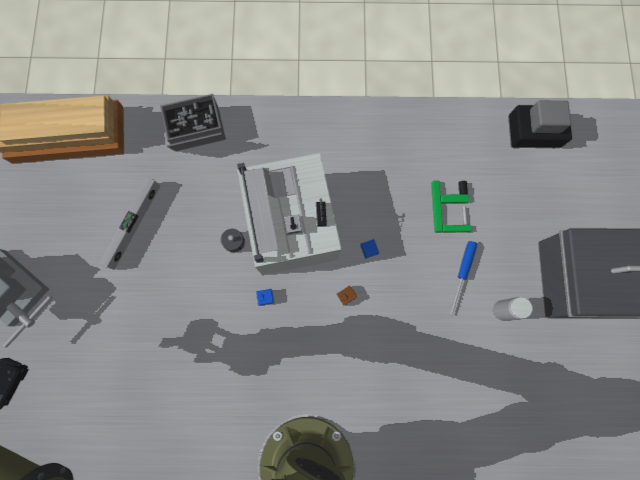

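The cassette on the deck is at top (293,224) and scene (353,228). The look-alikes are the blue ones at top (265,297) and (370,248) and the brown one at top (347,295), all on the bench. Only the deck one is steel and black and standing in the lane. I'll confirm that in an enlarged crop.

Run:
```python
import cv2
a=cv2.imread("pics/top0.png")[145:275,215:355];cv2.imwrite("pics/topc.png",cv2.resize(a,None,fx=4.5,fy=4.5,interpolation=cv2.INTER_CUBIC))
a=cv2.imread("pics/scene0.png")[185:335,290:445];cv2.imwrite("pics/scenec.png",cv2.resize(a,None,fx=4,fy=4,interpolation=cv2.INTER_CUBIC))
```

```text
(no output)
```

View pics/topc.png

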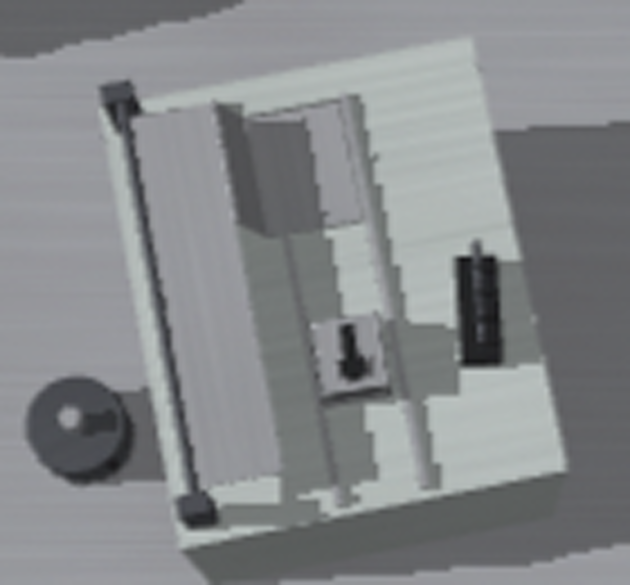

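View pics/scenec.png

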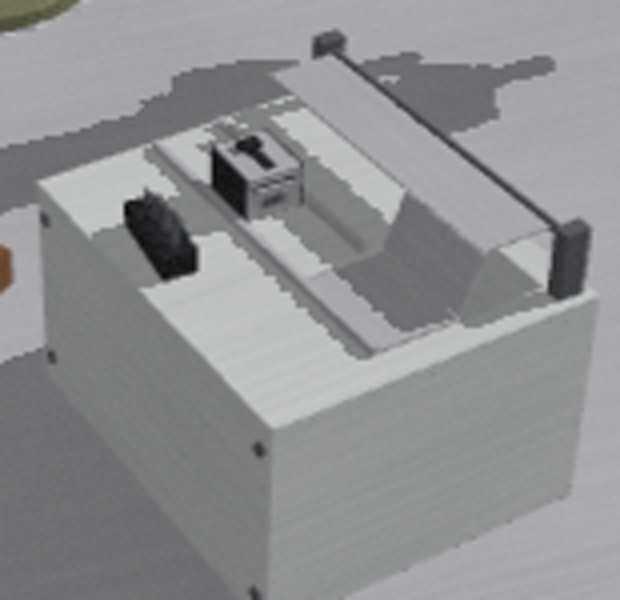

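```bash
cat > h.py <<'E'
import numpy as np
def ray(d,u,v):
    K=d["intrinsics"];T=d["world_from_camera"]
    p=np.array([(u-K[0,2])/K[0,0],-(v-K[1,2])/K[1,1],-1]);return T[:3,3],T[:3,:3]@p
def plane(d,u,v,z):
    o,r=ray(d,u,v);return o+r*(z-o[2])/r[2]
def proj(d,P):
    K=d["intrinsics"];T=d["world_from_camera"];p=T[:3,:3].T@(np.array(P)-T[:3,3]);return K[0,0]*p[0]/-p[2]+K[0,2],K[1,1]*p[1]/p[2]+K[1,2]
T=np.load("top0.npz");S=np.load("scene0.npz")
E
cat > m.py <<'E'
from h import *
import cv2
from scipy.optimize import least_squares
tc=lambda u,v:(215+(u+.5)/4.5-.5,145+(v+.5)/4.5-.5)
sc=lambda u,v:(290+(u+.5)/4-.5,185+(v+.5)/4-.5)
# (box xyz, view, px)
L=[((110,-100,140),T,tc(472,38)),((-130,-100,140),T,tc(566,468)),((-130,100,140),T,tc(182,548)),
((-130,-100,140),S,sc(38,183)),((110,-100,140),S,sc(273,430)),((110,100,140),S,sc(598,295))]
def w(p,b): 
    c,s=np.cos(p[2]),np.sin(p[2]);b=np.array(b)/1000;return np.array([p[0]+c*b[0]-s*b[1],p[1]+s*b[0]+c*b[1],b[2]])
for sel in(L,L[:3],L[3:]):
    f=lambda p:np.concatenate([(w(p,b)[:2]-plane(d,*px,b[2]/1e3)[:2]) for b,d,px in sel])
    r=least_squares(f,[.6,.1,.2]);print(r.x,np.round(r.fun*1000,1))
    if sel is L: p=r.x;np.save("box.npy",p)
def tobox(P):
    c,s=np.cos(p[2]),np.sin(p[2]);q=P[:2]-p[:2];return np.round(1000*np.array([c*q[0]+s*q[1],-s*q[0]+c*q[1]]),1)
# cassette top corners z .168
print("cass top",[tobox(plane(T,*tc(*c),.168)) for c in((310,322),(380,315),(393,385),(324,395))])
print("cass scene",[tobox(plane(S,*sc(*c),.168)) for c in((212,150),(258,132),(303,165),(248,192))])
print("hex",[tobox(plane(T,*tc(*c),.156)) for c in((456,256),(496,256),(502,364),(460,366))])
print("saw",plane(T,*tc(78,428),.055), tobox(plane(T,*tc(78,428),.055)))
t=cv2.imread("pics/topc.png");s_=cv2.imread("pics/scenec.png")
for b in [(-109,40,176),(86,40,176),(-109,85,176),(86,85,176),(-10,55,176),(20,-5,140),(90,-26,140),(20,-26,140),(-125,-5,140)]:
    for im,d,o,k in((t,T,(215,145),4.5),(s_,S,(290,185),4)):
        u,v=proj(d,w(p,b));cv2.circle(im,(int((u-o[0]+.5)*k),int((v-o[1]+.5)*k)),4,(0,0,255),2)
cv2.imwrite("pics/chk.png",cv2.resize(np.hstack([t[:585],cv2.copyMakeBorder(s_,0,0,0,0,0)[:585]]),(800,374)))
E
python3 m.py
```

```text
[0.60376921 0.04924372 0.2121879 ] [ 4.2  1.6  2.  -0.2  2.2  1.6 -4.  -1.7 -2.3 -1.1 -2.  -0.2]
[0.60107746 0.04812088 0.20958494] [ 1.3  0.2 -1.  -1.1 -0.3  0.9]
[0.60654383 0.05021697 0.21330105] [-1.1 -0.9  0.5  0.1  0.6  0.8]
cass top [array([-38. ,  12.9]), array([-41.6, -22.1]), array([-78.2, -21.3]), array([-76.3,  13.3])]
cass scene [array([-68.2, -21.2]), array([-69.9,   9.7]), array([-30.7,  13. ]), array([-25. , -25.7])]
hex [array([-15.5, -66.6]), array([-19.7, -86.6]), array([-75.9, -77.7]), array([-72.6, -56.7])]
saw [0.53340458 0.18899421 0.055     ] [-39.4 151.4]
```

View pics/chk.png

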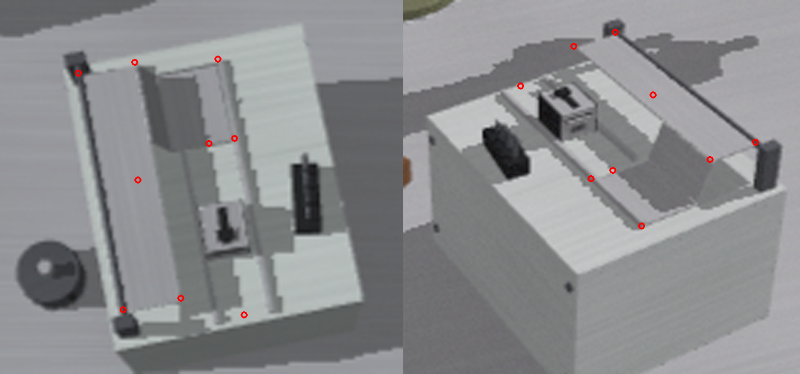

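```bash
cat > go.py <<'E'
import sys,numpy as np
from scipy.spatial.transform import Rotation as Ro
from cell import telemetry
p=np.load("box.npy")
s=telemetry.get_obs()
R=Ro.from_euler("xyz",s["tool_rot"],degrees=True).as_matrix();t=s["tool_pos"]
c,sn=np.cos(p[2]),np.sin(p[2]);B=np.array([[c,-sn,0],[sn,c,0],[0,0,1]]);o=np.array([p[0],p[1],0])
np.set_printoptions(suppress=True,precision=4)
best=None
for sg in(1,-1):
    z=sg*B[:,1];x=np.array([0,0,-1.]);G=np.column_stack([x,np.cross(z,x),z])
    rv=Ro.from_matrix(R.T@G).as_rotvec()
    print("sign",sg,"rotvec",rv)
    if best is None or np.linalg.norm(rv)<np.linalg.norm(best[0]): best=(rv,sg)
tip=B.T@(t+R[:,0]*.008-o)
print("t",s["time_s"],"tip box mm",tip*1000,"world",t,"tool axes in box\n",B.T@R,"\nforce",s["force"],"grip",s["grip_width"],"q",s["qpos"])
if len(sys.argv)>3:
    g=np.array(list(map(float,sys.argv[1:4])))/1000
    W=B@g+o+np.array([0,0,.008]);print("offset for target",R.T@(W-t))
E
python3 go.py -92 25 215
```

```text
sign 1 rotvec [-0.597  -0.0017 -0.0004]
sign -1 rotvec [ 2.5446 -0.0005  0.0022]
t 0.1 tip box mm [-235.4162  616.1421  221.5767] world [0.2439 0.602  0.2296] tool axes in box
 [[-0.0009 -0.827   0.5622]
 [-0.0015  0.5622  0.827 ]
 [-1.     -0.0001 -0.0017]] 
force [-0.1002 -0.2369  0.2366] grip 0.0867792170681435 q [-67.145   18.4348  -4.0138  83.1672   1.2956  78.5408  -3.2604]
offset for target [ 0.0073 -0.4509 -0.4083]
```

{"op": "drive_tool", "data": {
  "offset": [
    [-0.02,-0.02,-0.02],
    [-0.03,-0.05,-0.045],
    [-0.03,-0.09,-0.08],
    [-0.03,-0.13,-0.12],
    [-0.03,-0.17,-0.155],
    [-0.03,-0.21,-0.19],
    [-0.03,-0.25,-0.225],
    [-0.03,-0.28,-0.255],
    [-0.03,-0.31,-0.28],
    [-0.03,-0.33,-0.3]
  ],
  "angular": [
    [-0.03,0,0],
    [-0.08,0,0],
    [-0.14,0,0],
    [-0.2,0,0],
    [-0.26,0,0],
    [-0.32,0,0],
    [-0.38,0,0],
    [-0.44,0,0],
    [-0.5,0,0],
    [-0.55,0,0]
  ],
  "fingers": -0.03
}}

```text
time_s: 1.35
tool_pos: [0.4377, 0.198, 0.2599]
tool_rot: [148.3, 89.9, -112.2]
force: [-0.2, 0.1, 0.4]
grip_width: 0.0448
```

```bash
python3 go.py -92 25 215
```

```text
sign 1 rotvec [-0.0472 -0.0018 -0.0012]
sign -1 rotvec [ 3.0944 -0.0018  0.0028]
t 1.35 tip box mm [-130.9986  180.4162  251.8562] world [0.4377 0.198  0.2599] tool axes in box
 [[-0.0012 -0.9989  0.0472]
 [-0.0018  0.0472  0.9989]
 [-1.      0.0011 -0.0018]] 
force [-0.2276  0.1273  0.4494] grip 0.04479732941920338 q [-41.6578  -3.4991  13.5298 104.1564   0.9121  79.3417  71.1305]
offset for target [ 0.0371 -0.0463 -0.1534]
```

{"op": "drive_tool", "data": {
  "offset": [
    [0,-0.01,-0.03],
    [0,-0.02,-0.07],
    [0,-0.033,-0.11],
    [0.005,-0.043,-0.14],
    [0.015,-0.0463,-0.15],
    [0.03,-0.0463,-0.1534],
    [0.037,-0.0463,-0.1534],
    [0.037,-0.0463,-0.1534]
  ],
  "angular": [
    [-0.02,0,0],
    [-0.04,0,0],
    [-0.047,-0.002,-0.001],
    [-0.047,-0.002,-0.001],
    [-0.047,-0.002,-0.001],
    [-0.047,-0.002,-0.001],
    [-0.047,-0.002,-0.001],
    [-0.047,-0.002,-0.001]
  ]
}}

```text
time_s: 2.35
tool_pos: [0.5076, 0.0555, 0.2221]
tool_rot: [75.9, 89.9, 178.2]
force: [0.6, 0.8, 1.3]
grip_width: 0.045
```

```bash
python3 go.py -92 25 182
python3 - <<'E'
from cell import vision
import cv2,numpy as np
o=[]
for n,(x,y,w,h) in(("scene",(270,120,180,180)),("top",(215,145,140,140))):
    d=vision.read_camera(n);a=d["pixels"][y:y+h,x:x+w,::-1];o.append(cv2.resize(a,(400,400),interpolation=cv2.INTER_CUBIC))
cv2.imwrite("pics/b.png",np.hstack(o))
E
```

```text
sign 1 rotvec [ 0.0019  0.0005 -0.002 ]
sign -1 rotvec [-3.1397  0.0032  0.0008]
t 2.35 tip box mm [-92.681   26.3893 214.1031] world [0.5076 0.0555 0.2221] tool axes in box
 [[-0.002  -1.     -0.0019]
 [ 0.0005 -0.0019  1.    ]
 [-1.      0.002   0.0005]] 
force [0.6131 0.8464 1.3304] grip 0.045008931643750354 q [-32.7241   1.2616  24.0091 104.0436  -0.554   74.9212  93.6927]
offset for target [ 0.0321 -0.0007 -0.0014]
```

View pics/b.png

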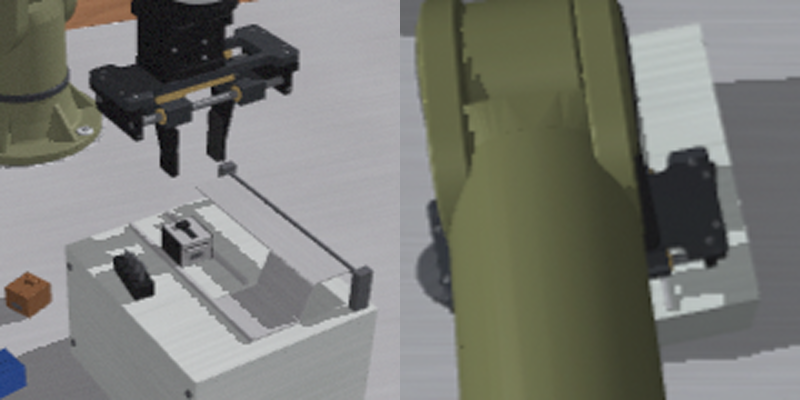

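{"op": "drive_tool", "data": {
  "offset": [
    [0.012,0.0015,-0.0014],
    [0.025,0.0015,-0.0014],
    [0.035,0.0015,-0.0014],
    [0.035,0.0015,-0.0014]
  ],
  "angular": [
    [0.001,0,-0.002],
    [0.002,0,-0.002],
    [0.002,0,-0.002],
    [0.002,0,-0.002]
  ]
}}

```text
time_s: 2.95
tool_pos: [0.5065, 0.0534, 0.187]
tool_rot: [43.2, 90.0, 145.3]
force: [0.5, -0.5, -0.2]
grip_width: 0.0445
```

```bash
cat > look.py <<'E'
from cell import vision
import cv2,sys
d=vision.read_camera("scene");a=d["pixels"][150:300,290:445,::-1];cv2.imwrite(sys.argv[1],cv2.resize(a,None,fx=4,fy=4,interpolation=cv2.INTER_CUBIC))
E
python3 look.py pics/c.png;python3 go.py -94 25 154
```

```text
sign 1 rotvec [-0.0007  0.0002  0.001 ]
sign -1 rotvec [ 3.1409  0.0016 -0.0004]
t 3.0 tip box mm [-93.699   24.4871 179.6938] world [0.507  0.0534 0.1877] tool axes in box
 [[ 0.001  -1.      0.0007]
 [ 0.0002  0.0007  1.    ]
 [-1.     -0.001   0.0002]] 
force [-0.7297  0.1803  0.4553] grip 0.044582596605704745 q [-32.448    2.4318  24.2165 106.9778  -1.0751  70.7494  94.2177]
offset for target [0.0257 0.0003 0.0005]
```

View pics/c.png

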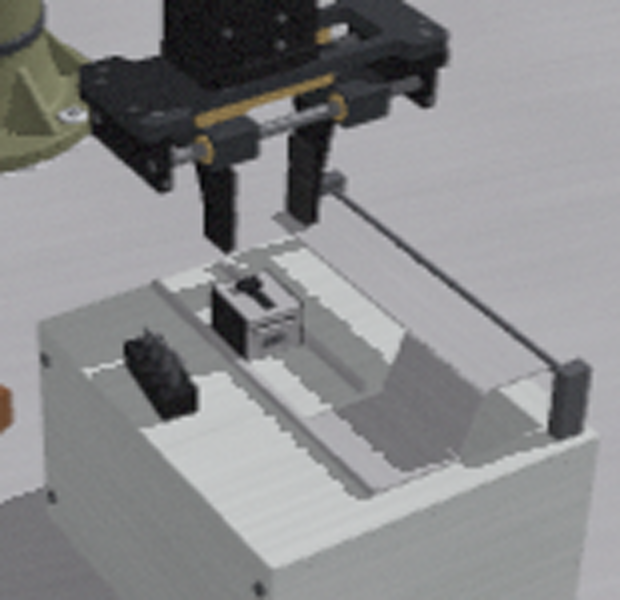

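{"op": "drive_tool", "data": {
  "offset": [
    [0.004,0.0003,0.0005],
    [0.008,0.0003,0.0005],
    [0.013,0.0003,0.0005],
    [0.017,0.0003,0.0005],
    [0.021,0.0003,0.0005],
    [0.0255,0.0003,0.0005],
    [0.0255,0.0003,0.0005],
    [0.0255,0.0003,0.0005]
  ],
  "angular": [
    [0,0,0],
    [0,0,0],
    [0,0,0],
    [0,0,0],
    [0,0,0],
    [0,0,0],
    [0,0,0],
    [0,0,0]
  ]
}}

```text
time_s: 4.0
tool_pos: [0.5072, 0.0537, 0.1626]
tool_rot: [-90.0, 89.9, 12.1]
force: [1.2, -1.0, 5.0]
grip_width: 0.0448
```

```bash
python3 look.py pics/d.png;python3 go.py -94 25 154
```

```text
sign 1 rotvec [-0.0009  0.      0.0023]
sign -1 rotvec [ 3.1406  0.0036 -0.    ]
t 4.05 tip box mm [-93.4406  24.7342 154.6031] world [0.5072 0.0537 0.1626] tool axes in box
 [[ 0.0023 -1.      0.0009]
 [ 0.      0.0009  1.    ]
 [-1.     -0.0023  0.    ]] 
force [ 1.8527 -0.2257  3.637 ] grip 0.04489401092664504 q [-32.2925   3.6606  24.2734 108.8055  -1.6358  67.7322  94.6567]
offset for target [0.0006 0.0005 0.0003]
```

View pics/d.png

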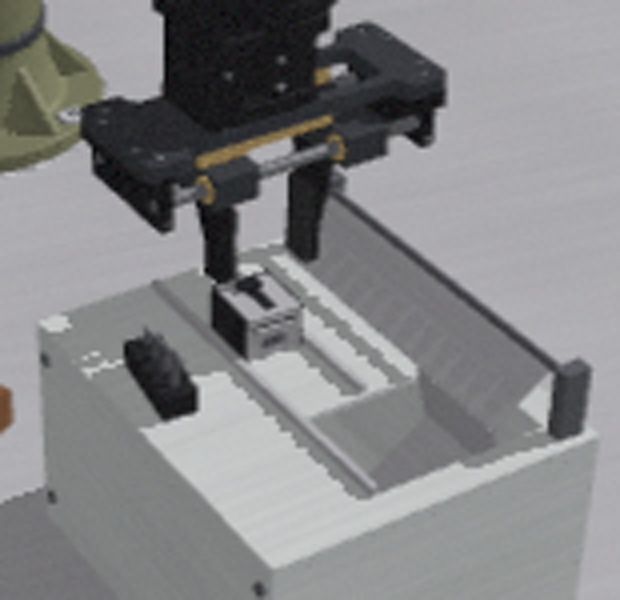

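The picture shows the flap swung down with the hole clear (around (400,420)). The cassette is unmoved at (255,315), with the lane finger behind it. I'll press slightly deeper and start pushing.

{"op": "drive_tool", "data": {
  "offset": [
    [0.003,0,0],
    [0.003,-0.005,0],
    [0.003,-0.011,0],
    [0.003,-0.018,0],
    [0.003,-0.025,0],
    [0.003,-0.032,0],
    [0.003,-0.04,0],
    [0.003,-0.047,0],
    [0.003,-0.053,0],
    [0.003,-0.055,0]
  ],
  "angular": [
    [0,0,0.002],
    [0,0,0.002],
    [0,0,0.002],
    [0,0,0.002],
    [0,0,0.002],
    [0,0,0.002],
    [0,0,0.002],
    [0,0,0.002],
    [0,0,0.002],
    [0,0,0.002]
  ]
}}

```text
time_s: 5.3
tool_pos: [0.5613, 0.0653, 0.1597]
tool_rot: [-129.3, 90.0, -27.2]
force: [-3.3, -3.9, 3.6]
grip_width: 0.0446
```

```bash
python3 look.py pics/e.png;python3 go.py 25 25 152
```

```text
sign 1 rotvec [-0.001  -0.0002  0.0004]
sign -1 rotvec [3.1406 0.0007 0.0003]
t 5.35 tip box mm [-38.0426  24.6344 151.7223] world [0.5614 0.0653 0.1597] tool axes in box
 [[ 0.0004 -1.      0.001 ]
 [-0.0002  0.001   1.    ]
 [-1.     -0.0004 -0.0002]] 
force [-1.9195 -2.4123  3.1463] grip 0.04475131803566891 q [-31.2007  11.0614  24.6086 101.6138  -4.9223  68.3547  96.9213]
offset for target [-0.0003 -0.063   0.0004]
```

View pics/e.png

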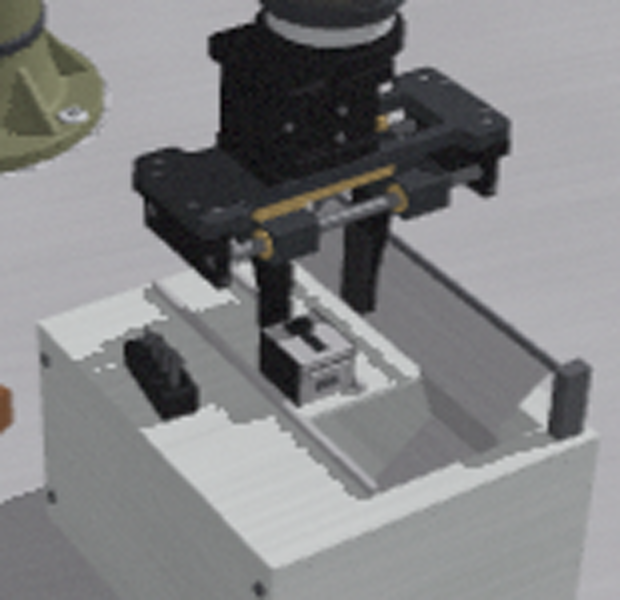

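The cassette (305,360) is straight in the lane with its nose at the hole edge, and the flap is still open. I'll keep pushing.

{"op": "drive_tool", "data": {
  "offset": [
    [0,-0.006,0],
    [0,-0.013,0],
    [0,-0.02,0],
    [0,-0.027,0],
    [0,-0.034,0],
    [0,-0.042,0],
    [0,-0.05,0],
    [0,-0.057,0],
    [0,-0.06,0],
    [0,-0.06,0]
  ],
  "angular": [
    [0,0,0],
    [0,0,0],
    [0,0,0],
    [0,0,0],
    [0,0,0],
    [0,0,0],
    [0,0,0],
    [0,0,0],
    [0,0,0],
    [0,0,0]
  ]
}}

```text
time_s: 6.6
tool_pos: [0.6207, 0.0779, 0.1598]
tool_rot: [-104.4, 89.9, -2.3]
force: [-0.0, -3.5, 3.5]
grip_width: 0.0448
```

```bash
python3 look.py pics/f.png;python3 go.py 25 25 152
```

```text
sign 1 rotvec [-0.0012 -0.0004  0.0019]
sign -1 rotvec [3.1404 0.0029 0.0006]
t 6.65 tip box mm [ 22.5601  24.4354 151.9425] world [0.6207 0.0779 0.1599] tool axes in box
 [[ 0.0019 -1.      0.0012]
 [-0.0004  0.0012  1.    ]
 [-1.     -0.0019 -0.0004]] 
force [ 0.5119 -2.9983  2.2252] grip 0.044510222438248176 q [-29.5258  18.5162  24.4661  93.0327  -8.0294  70.0856  98.6379]
offset for target [-0.0001 -0.0025  0.0006]
```

View pics/f.png

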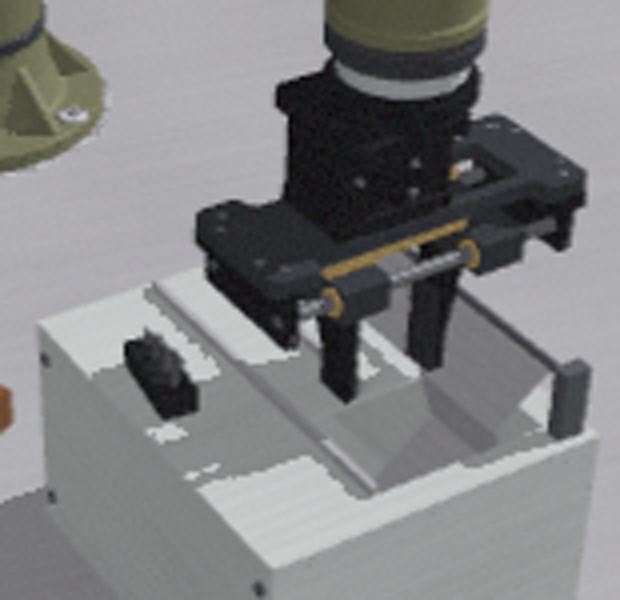

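{"op": "drive_tool", "data": {
  "offset": [
    [0,0,0],
    [-0.006,0,0],
    [-0.012,0,0],
    [-0.018,0,0],
    [-0.024,0,0],
    [-0.03,0,0],
    [-0.045,0,0],
    [-0.07,0,0],
    [-0.09,0,0],
    [-0.09,0,0]
  ],
  "angular": [
    [0,0,0],
    [0,0,0],
    [0,0,0],
    [0,0,0],
    [0,0,0],
    [0,0,0],
    [0,0,0],
    [0,0,0],
    [0,0,0],
    [0,0,0]
  ]
}}

```text
time_s: 7.9
tool_pos: [0.6215, 0.0784, 0.2522]
tool_rot: [-89.1, 89.7, 13.1]
force: [-0.2, -0.0, -0.3]
grip_width: 0.0448
```

{"op": "drive_tool", "data": {
  "offset": [
    [-0.02,0.03,0.02],
    [-0.03,0.07,0.05],
    [-0.03,0.11,0.09],
    [-0.03,0.13,0.13],
    [-0.03,0.15,0.17],
    [-0.03,0.16,0.2],
    [-0.03,0.16,0.22],
    [-0.03,0.16,0.22],
    [-0.03,0.16,0.22],
    [-0.03,0.16,0.22]
  ],
  "angular": [
    [0,0,0],
    [0,0,0],
    [0,0,0],
    [0,0,0],
    [0,0,0],
    [0,0,0],
    [0,0,0],
    [0,0,0],
    [0,0,0],
    [0,0,0]
  ]
}}

```text
time_s: 9.15
tool_pos: [0.4196, 0.2585, 0.2812]
tool_rot: [-93.4, 89.7, 8.6]
force: [0.2, -0.0, 0.0]
grip_width: 0.0449
```

```bash
python3 look.py pics/g.png
python3 - <<'E'
from cell import vision,telemetry
import cv2
d=vision.read_camera("top");cv2.imwrite("pics/top2.png",d["pixels"][:,:,::-1]);print(telemetry.get_obs()["force"],telemetry.get_obs()["joint_velocities"])
E
```

```text
[-0.09416986 -0.19959614 -0.16298635] [-0.24605275 -0.0987902  -0.35735213  0.00770501 -0.07404975 -0.02042126
  0.00488579]
```

View pics/g.png

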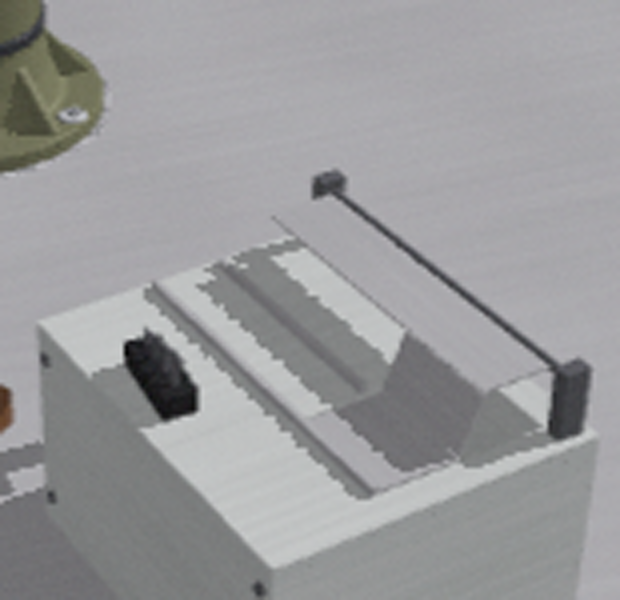

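View pics/top2.png

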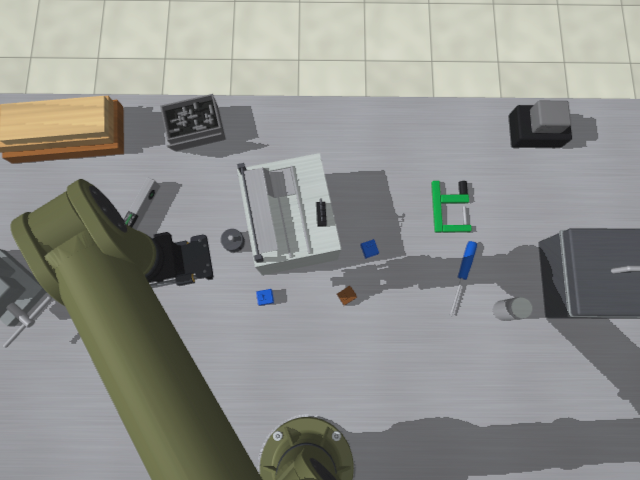

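The flap is shut just as at the start, the lane is empty and everything else is where it was. The arm is clear with about zero force, so I'm handing in.

```bash
python3 -c "
from cell import sign_off
print(sign_off())"
```

```text
the job is handed in; nothing more can be done
None
```

The cassette is in the scrap box and I handed the job in at about 9 s of the 40 s limit; no verdict is reported.

- **What I did:** One finger pressed the flap open by its press plate while the cassette stood in the lane. The other finger, at the same opening, pushed the cassette about 100 mm along the lane until it fell through the hole. I then raised the arm so the flap sprang shut, and moved clear.
- **Last checks:** The final pictures show the flap shut as at the start, the lane and deck empty of the cassette, and the hex holder and the other things in view unmoved. The arm partly hides the level in the top view, but it never came near it. The tool force is about zero.
- **Not directly seen:** The cassette's resting place inside the closed box and the exact flap angle while open. The open flap looked about 0.65 to 0.75 rad.
- **Disagreement:** The two cameras placed the box about 5 mm apart, within their calibration error. I used the fit over both.

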